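Gauge the orange vent plug in the bench caliper

TASK

Stand the orange vent plug upright on the bed of the bench caliper, between the open jaws, and let go of it. Then slide the jaw with the red post shut until the plug is gently pinched and has clearly pushed the sprung brass anvil back, and leave it clamped there; do not disturb the blue and green plugs or the sample dish.

Things in the scene. Friction and masses are not known exactly. Their poses are not given: they have to be found in the camera images.
- orange_plug: Orange turned plastic vent plug, a plain upright cylinder 38 mm in diameter and 64 mm tall with a dark mesh disc on its top, about 60 g; origin at the centre of its underside, z up. This is the one to gauge. It stands on the table among the others.
- bed (a point): Centre-line point on the caliper's steel bed, 44 mm wide, top 26 mm above the table; z up, y along the bed. The plug stands here between the open jaws. Resting anvil face at y = -45 mm, jaw face at y = -45 mm + value of joint jaw; both 44 mm wide, 25 mm above the bed. Caliper fixed, base 90 x 290 mm. Blue housing behind the anvil at y = -110 mm, top 56 mm above the table.
- jaw (a joint): Sliding jaw: value = gap in m to the resting anvil (0 shut, 0.105 most, starts 0.085 to 0.100). Slides along bed's y, stays where left, 8 N moves it. Red post 20 x 20 mm, sides along bed's x and y, its axis 45 mm behind the jaw face: in bed's frame at x = 0, y = joint value. Post top 100 mm, carriage under it 51 mm above the table.
- anvil (a joint): Sprung brass anvil facing the jaw: value = how far it is pushed back (bed's -y) in m, 0 at rest, 0.014 at its hard stop; spring 1 N at first touch plus 0.3 N per mm. With the plug pinched it reads 0.038 minus joint jaw; about 0.007 is good. A yellow tail comes out of the housing's back as it is pushed.
- blue_plug: Blue turned plastic vent plug, a plain upright cylinder 38 mm in diameter and 64 mm tall with a dark mesh disc on its top, about 60 g; origin at the centre of its underside, z up. Bystander, to be left alone.
- green_plug: Green turned plastic vent plug, a plain upright cylinder 38 mm in diameter and 64 mm tall with a dark mesh disc on its top, about 60 g; origin at the centre of its underside, z up. Bystander, to be left alone.
- dish: Shut clear round sample dish with brown pellets in it, 94 mm in diameter, 18 mm high, origin at the centre of its underside. Bystander, to be left alone.
There are look-alikes about, which are no part of the job. Several things look just like the orange_plug: the one meant starts nearest to the robot's base.

How it is judged:
By the outcome, as a careful person would: the job done as asked, in the order asked, and still so for the second after the job is handed in, with the robot touching nothing.
It also fails if it takes over 48 s, if anything falls off the work surface, if the arm or the gripper's body presses on something with over 40 N, if the wrist force passes 120 N, or if a joint passes its speed limit or range.

ROBOT

A 6-joint arm with a two-finger parallel gripper is mounted at the origin on the work surface. World frame = base frame: x ahead of the robot, y to its left, z up, the work surface at z = 0. Lengths are in mm, angles in rad, forces in N, time in s.
With the tool pointing down it reaches from about 250 to 775 mm from the base axis. Payload 4 kg.
Tool frame: the origin (TCP) lies between the finger pads; the fingertips stand 25 mm ahead of it and the grasp point (between the pads) lies 6 mm ahead of it (robot.tips_ahead is the distance from the TCP to the fingertips, in mm); z points along the fingers, y is the direction in which the jaws open and shut (so a half turn about z gives the same grasp; the last joint's range is limited). The gripper opens to 85 mm and grips with 20 to 120 N. Pads are 22 mm wide; open, the fingers measure 114 mm over their backs; the gripper's body (76 mm by 85 mm) begins 54 mm behind the grasp point. The pads swing forward as they close: fully open they stand 13 mm farther back than shut.
Start: joints at [-1.391, 0.087, 1.371, -0, 1.684, -0.103], TCP at [153.471, -528.168, 256.341] pointing down, gripper open.
Joint ranges: [-3.1, 3.1], [-0.76, 2.03], [0.27, 2.55], [-1.08, 4.22], [0.17, 2.65], [-2.57, 2.57]. Speed limits (rad/s): [2.79, 2.79, 3.14, 3.14, 3.14, 3.14].

INTERFACE

Orientations are given as a rotation vector (axis times angle).
In Python, from workcell import robot gives the robot as it stands.
- The arm moves only by the tool play_rows, never from a script. Its argument "series" is a list that holds one entry, the list of rows, each a list of 5 numbers: the closure, from 0 (fully open) to 1 (shut), then the shift along the tool's x, y, z in m, then the turn about the tool's z in degrees. In form: [[[claw, dx, dy, dz, yaw], ...]]. A call has 1 to 20 rows; each row shifts and turns the commanded pose from where the row before left it, along the tool's axes as they then stand; what a row does not reach is not made up. A row lasts 1/12 s, in which the tool goes at most 41.7 mm and 7.16 degrees, less where a joint would pass 70% of its speed; a pose out of reach is approached as far as the arm can. A call with a gripper value outside its range is refused whole. The fingers move at their own pace and stop on an object; "grip_force" is the grip in N (left out, the last holds). Time passes only in rows, so rows that do not move let the fingers close. It gives the time, the measured TCP pose, the force and the opening at its end, in the units of the state.
- robot.get_obs(): the state, without advancing time (a new reading comes with each control period).
- robot.read_camera(name): name is "scene" or "side" or "wrist"; returns (picture, depth): 384x512x3 uint8, red, green, blue; 384x512 float32, mm along the optical axis (not along the pixel's ray), 0 where there is no reading.
- robot.camera_info(name): a dict with "K" (3x3 intrinsics, pixels), "eye" and "rotation" of the camera in the world. Camera axes: x right, y down, z forward; pixel columns grow to the right and rows downward; lengths in mm; the calibration is good to about 2 mm. The wrist camera is an equidistant fisheye: a pixel r from the principal point sees the ray r / f radians off the axis. A picture is of the moment at which its call begins: read the wrist's pose just before it. camera_info takes no time and is no camera call; for the wrist camera it gives the pose at the moment of the call.
- robot.sign_off(): hands the job in, once; it reports no verdict.
The state is a dict: "t": time; "qpos": joint angles; "qvel": joint speeds; "joint_efforts": joint torques, N m; "tool_pos": TCP position; "ee_rot": TCP orientation; "contact_force": force on the tool from outside, world axes, zero at the start; "torque": the same for the moment, N m; "opening": finger opening in mm.
Only numpy, scipy, OpenCV 4.12 (cv2) and the standard library are available. Lean on these libraries where they do the work, as an engineer would, in place of code of your own. Each camera call takes 0.05 s, during which the arm holds its last target.

## Working session

There is one attempt and no reset: what is moved stays moved. The work goes in short steps, Python scripts to look and compute and a tool call to move; the robot and the scene stay as the last step left them, time stands still between calls to the robot, and variables do not carry over. Pictures are saved under pics/ and viewed, and the job is handed in when it is done.

Besides the shell and the picture viewer there is one more tool, called after ">>>" by a JSON object that holds its "api" and its "payload". play_rows: Moves the arm, as the interface text tells. Its arguments: {"type":"object","properties":{"series":{"type":"array","items":{"type":"array","items":{"type":"array","items":{"type":"number"}}}},"grip_force":{"type":"number"}},"required":["series"]}

```bash
mkdir -p pics; ls; cat > h.py <<'E'
import numpy as np, cv2
from workcell import robot
def snap(n,fn):
    info=robot.camera_info(n); im,d=robot.read_camera(n)
    cv2.imwrite('pics/'+fn+'.png',im[:,:,::-1]); np.savez('pics/'+fn+'.npz',im=im,d=d,K=info['K'],eye=info['eye'],R=info['rotation'])
    return im,d,info
E
python3 - <<'E'
from h import *
for n in ['scene','side']:
    im,d,i=snap(n,n+'0'); print(n,i)
o=robot.get_obs();print(o)
E
```

```text
pics
scene {'K': array([[381.76648263,   0.        , 257.04853399],
       [  0.        , 381.76648263, 188.81886337],
       [  0.        ,   0.        ,   1.        ]]), 'eye': array([ 837.1448159 , -302.66482566,  697.61210793]), 'rotation': array([-2.41806314, -0.75993555,  0.26201624])}
side {'K': array([[430.08931323,   0.        , 259.56973436],
       [  0.        , 430.08931323, 197.64376701],
       [  0.        ,   0.        ,   1.        ]]), 'eye': array([ 526.46572397, -541.78142754,  728.19863586]), 'rotation': array([-2.38449085,  0.05547922, -0.00681252])}
{'t': 0.1, 'qpos': array([-1.39111013e+00,  8.79289669e-02,  1.37214401e+00, -1.84838763e-05,
        1.68360398e+00, -1.03073371e-01]), 'qvel': array([-8.49163275e-04,  3.70282500e-05, -3.28428476e-03, -4.10139966e-04,
        4.91666836e-05, -1.43937315e-03]), 'joint_efforts': array([ 3.96777643e-03, -3.53010499e+01, -3.14219427e+01, -6.43151793e-05,
        7.88363570e-03,  1.51323029e-06]), 'tool_pos': array([ 153.38479134, -527.75477888,  255.20921668]), 'ee_rot': array([-3.10818661e+00, -4.42382934e-01,  1.54114980e-04]), 'contact_force': array([-0.1994985 , -0.78615615, -0.08198625]), 'torque': array([-0.00497336, -0.01697447,  0.05111828]), 'opening': 85.41643366602612}
```

View pics/scene0.png

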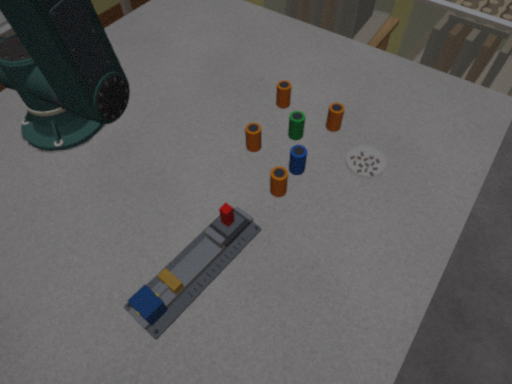

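View pics/side0.png

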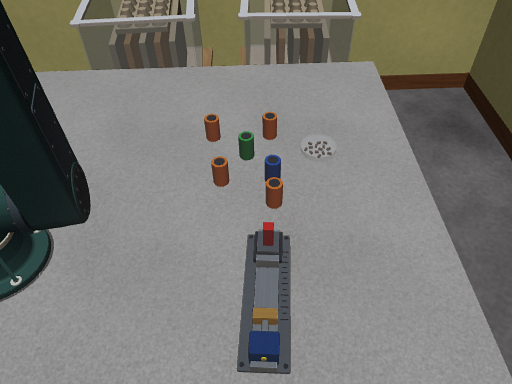

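```bash
cat >> h.py <<'E'
from scipy.spatial.transform import Rotation as Ro
def load(fn):
    z=np.load('pics/'+fn+'.npz'); return z['im'],z['d'],z['K'],z['eye'],Ro.from_rotvec(z['R']).as_matrix()
def pts(fn):
    im,d,K,e,R=load(fn); v,u=np.mgrid[:d.shape[0],:d.shape[1]]
    c=np.stack([(u-K[0,2])/K[0,0]*d,(v-K[1,2])/K[1,1]*d,d],-1)
    return im,c@R.T+e,d
def cast(fn,u,v,z):
    im,d,K,e,R=load(fn); r=R@np.array([(u-K[0,2])/K[0,0],(v-K[1,2])/K[1,1],1]); return e+r*(z-e[2])/r[2]
def masks(im):
    h=cv2.cvtColor(im,cv2.COLOR_RGB2HSV); H,S,V=h[...,0],h[...,1],h[...,2]
    g=(S>130)&(V>60)
    return dict(orange=g&(H>=5)&(H<=14),yellow=g&(H>14)&(H<32),red=g&((H<4)|(H>176)),green=g&(H>50)&(H<85),blue=g&(H>100)&(H<130))
E
python3 - <<'E'
from h import *
for fn in ['scene0','side0']:
    im,P,d=pts(fn)
    for k,m in masks(im).items():
        n,l,st,ce=cv2.connectedComponentsWithStats(m.astype(np.uint8))
        for i in range(1,n):
            if st[i,4]<25: continue
            hull=cv2.convexHull(np.argwhere(l==i)[:,::-1].astype(np.int32)); mm=np.zeros(m.shape,np.uint8); cv2.fillConvexPoly(mm,hull,1)
            q=P[(mm>0)&(d>0)]; 
            if len(q)==0 or np.median(q[:,0])<200 and abs(np.median(q[:,1]))<200: continue
            zt=np.percentile(q[:,2],97); t=q[q[:,2]>zt-4]
            print(fn,k,ce[i].round(),st[i,4],'ztop',zt.round(1),'top mid',((t[:,:2].min(0)+t[:,:2].max(0))/2).round(1),'size',np.ptp(t[:,:2],axis=0).round(), 'r',np.hypot(*t[:,:2].mean(0)).round())
E
```

```text
scene0 orange [283.  97.] 230 ztop 66.5 top mid [436.5 366.8] size [32. 20.] r 570.0
scene0 orange [334. 121.] 246 ztop 66.7 top mid [587.  364.8] size [35. 16.] r 692.0
scene0 orange [253. 141.] 243 ztop 66.2 top mid [464.9 198.3] size [29. 21.] r 507.0
scene0 orange [278. 187.] 247 ztop 65.9 top mid [587.2 119.1] size [26. 16.] r 599.0
scene0 yellow [284.  87.] 42 ztop 68.1 top mid [435.7 373.6] size [33. 34.] r 574.0
scene0 yellow [336. 109.] 60 ztop 68.0 top mid [586.2 374.2] size [35. 35.] r 695.0
scene0 yellow [253. 129.] 65 ztop 67.8 top mid [461.4 204.8] size [36. 33.] r 503.0
scene0 yellow [279. 174.] 90 ztop 68.0 top mid [582.6 128.1] size [35. 34.] r 596.0
scene0 yellow [170. 281.] 293 ztop 53.6 top mid [ 546.7 -175.6] size [44. 20.] r 574.0
scene0 red [226. 214.] 221 ztop 102.6 top mid [560.5 -22.5] size [19. 19.] r 561.0
scene0 green [297. 118.] 81 ztop 67.8 top mid [523.7 295. ] size [36. 35.] r 601.0
scene0 blue [298. 158.] 209 ztop 67.6 top mid [583.6 204.2] size [36. 36.] r 618.0
scene0 blue [145. 302.] 605 ztop 59.0 top mid [ 542.7 -230.5] size [49. 40.] r 590.0
side0 orange [423.  81.] 1070 ztop -650.1 top mid [1400.9 1175.9] size [ 907. 1116.] r 2337.0
side0 orange [270. 127.] 311 ztop 66.1 top mid [583.5 374.3] size [34. 36.] r 692.0
side0 orange [212. 128.] 308 ztop 66.3 top mid [432.3 373.1] size [36. 38.] r 571.0
side0 orange [220. 172.] 362 ztop 66.4 top mid [456.8 205.1] size [37. 38.] r 500.0
side0 orange [274. 194.] 378 ztop 66.5 top mid [579.1 127.6] size [35. 37.] r 593.0
side0 yellow [265. 315.] 361 ztop 52.7 top mid [ 543.9 -177.1] size [42. 23.] r 572.0
side0 red [268. 233.] 232 ztop 102.2 top mid [557.4 -23.6] size [20. 21.] r 558.0
side0 green [246. 137.] 50 ztop 67.5 top mid [521.  293.1] size [34. 35.] r 598.0
side0 blue [273. 165.] 130 ztop 66.7 top mid [580.5 181.5] size [35. 78.] r 613.0
side0 blue [264. 343.] 691 ztop 58.5 top mid [ 538.9 -232.1] size [49. 42.] r 587.0
```

```bash
python3 - <<'E'
import cv2
a=cv2.imread('pics/scene0.png')[70:210,220:400]; cv2.imwrite('pics/c1.png',cv2.resize(a,None,fx=4,fy=4,interpolation=2))
a=cv2.imread('pics/side0.png')[215:375,220:310]; cv2.imwrite('pics/c2.png',cv2.resize(a,None,fx=3.7,fy=3.7,interpolation=2))
E
```

```text
(no output)
```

View pics/c1.png

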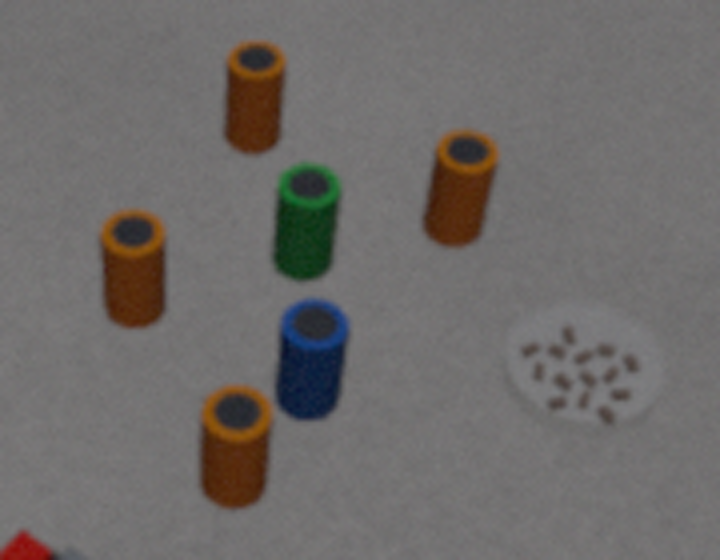

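View pics/c2.png

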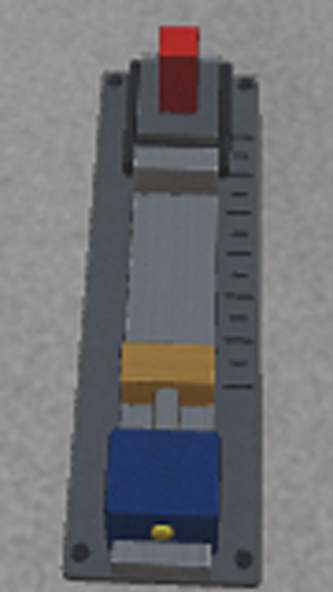

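```bash
python3 - <<'E'
from h import *
for fn in ['scene0','side0']:
    im,P,d=pts(fn); M=masks(im)
    def top(m,zlo,zhi,box):
        q=P[m&(d>0)]; q=q[(q[:,2]>zlo)&(q[:,2]<zhi)&(q[:,0]>box[0])&(q[:,0]<box[1])&(q[:,1]>box[2])&(q[:,1]<box[3])]; return q
    r=top(M['red'],97,106,(500,620,-80,40)); y=top(M['yellow'],49,57,(500,600,-220,-130)); b=top(M['blue'],55,62,(500,600,-280,-190))
    mr=[cv2.minAreaRect(q[:,:2].astype(np.float32)) for q in (r,y,b)]
    print(fn,mr)
    pc,hc=np.array(mr[0][0]),np.array(mr[2][0]); u=(pc-hc)/np.linalg.norm(pc-hc); n=np.array([u[1],-u[0]])
    print('ang',np.degrees(np.arctan2(u[0],u[1])))
    for nm,q in zip('ryb',(r,y,b)):
        s=(q[:,:2]-pc)@u; w=(q[:,:2]-pc)@n; print(nm,'s',np.percentile(s,[1,5,50,95,99]).round(1),'w',np.percentile(w,[1,5,50,95,99]).round(1),q[:,2].mean())
    # profile along the centre line
    q=P[d>0]; q=q[(abs((q[:,:2]-pc)@n)<12)]; s=(q[:,:2]-pc)@u
    for a in range(-260,40,4):
        k=(s>=a)&(s<a+4)
        if k.sum()>2: print(a,np.percentile(q[k,2],[5,50,95]).round(0),end='; ')
    print()
E
```

```text
scene0 [((560.0221557617188, -22.74636459350586), (17.339128494262695, 19.415245056152344), 84.89471435546875), ((545.1357421875, -188.24639892578125), (43.10159683227539, 43.48865509033203), 81.91168212890625), ((542.3377075195312, -230.90786743164062), (37.324222564697266, 47.12077713012695), 84.5169448852539)]
ang 4.855927078810461
r s [-8.6 -7.8  0.1  7.9  8.7] w [-9.  -7.8  1.3  9.2  9.6] 100.72442083481162
y s [-162.7 -162.1 -154.  -145.8 -145.1] w [-21.5 -19.9   0.3  19.5  21. ] 51.57950235397405
b s [-227.  -225.4 -209.  -192.2 -190.6] w [-23.  -20.6   0.1  21.2  23.1] 57.085348091521105
-260 [-0.  1.  3.]; -256 [-1.  0.  2.]; -252 [-1.  1.  2.]; -248 [-1.  1.  2.]; -244 [-1.  1.  4.]; -240 [-1. 14. 28.]; -236 [26. 27. 29.]; -232 [25. 27. 43.]; -228 [32. 56. 58.]; -224 [56. 57. 59.]; -220 [54. 57. 58.]; -216 [55. 57. 60.]; -212 [55. 57. 59.]; -208 [55. 57. 59.]; -204 [55. 57. 58.]; -200 [55. 57. 58.]; -196 [55. 57. 58.]; -192 [55. 57. 59.]; -188 [27. 44. 54.]; -184 [26. 39. 46.]; -180 [26. 35. 46.]; -176 [25. 28. 45.]; -172 [25. 40. 46.]; -168 [25. 41. 46.]; -164 [26. 48. 53.
[... 2102 characters left out ...]
 -128 [25. 26. 28.]; -124 [25. 27. 29.]; -120 [25. 26. 28.]; -116 [25. 26. 28.]; -112 [25. 26. 28.]; -108 [25. 26. 28.]; -104 [24. 27. 28.]; -100 [24. 27. 28.]; -96 [25. 26. 28.]; -92 [25. 27. 28.]; -88 [25. 26. 28.]; -84 [25. 26. 27.]; -80 [24. 26. 28.]; -76 [24. 26. 28.]; -72 [25. 27. 29.]; -68 [24. 26. 28.]; -64 [24. 27. 29.]; -60 [26. 26. 29.]; -56 [25. 27. 28.]; -52 [24. 26. 28.]; -48 [25. 29. 52.]; -44 [26. 40. 51.]; -40 [49. 51. 52.]; -36 [49. 51. 53.]; -32 [50. 51. 51.]; -24 [40. 46. 52.]; -20 [43. 50. 52.]; -16 [49. 51. 52.]; -12 [ 51.  74. 101.]; -8 [ 51.  79. 101.]; -4 [ 51. 100. 101.]; 0 [ 57. 100. 103.]; 4 [ 50. 100. 103.]; 8 [ 52. 100. 102.]; 12 [49. 51. 52.]; 20 [49. 50. 51.];
```

>>> {"api": "play_rows", "payload": {"series": [[[0, 0, 0, 0, -6.9], [0, 0, 0, 0, -6.9], [0, 0, 0, 0, -6.9], [0, 0, 0, 0, -6.9], [0, 0, 0, 0, -6.9], [0, 0, 0, 0, -6.9], [0, 0, 0, 0, -6.9], [0, 0, 0, 0, -6.9], [0, 0, 0, 0, -6.9], [0, 0, 0, 0, -6.9], [0, 0, 0, 0, 0]]], "grip_force": 40}}

```text
t: 1.02
tool_pos: [153.4, -527.9, 255.6]
ee_rot: [-2.31, -2.128, -0.001]
contact_force: [0.2, -0.6, 0.4]
opening: 85.4
```

```bash
cat >> h.py <<'E'
U=np.array([.0847,.9964]); N=np.array([.9964,-.0847]); BED=np.array([549.9,-121.2])
def to(x,y,z=None):
    o=robot.get_obs(); p=o['tool_pos']; R=Ro.from_rotvec(o['ee_rot']).as_matrix()
    t=np.array([x,y,p[2] if z is None else z]); print('tcp',p.round(1),'tooly ang',np.degrees(np.arctan2(R[1,1],R[0,1])).round(2),'zaxis',R[:,2].round(3),'tool delta',(R.T@(t-p)).round(1),'F',o['contact_force'].round(1),'open',o['opening'].round(1),'t',o['t'])
E
python3 - <<'E'
from h import *
print(robot.tips_ahead); to(459.1,205)
E
```

```text
25.0Traceback (most recent call last):
  File "<stdin>", line 2, in <module>
  File "h.py", line 23, in to
    t=np.array([x,y,p[2] if z is None else z]); print('tcp',p.round(1),'tooly ang',np.degrees(np.arctan2(R[1,1],R[0,1])).round(2),'zaxis',R[:,2].round(3),'tool delta',(R.T@(t-p)).round(1),'F',o['contact_force'].round(1),'open',o['opening'].round(1),'t',o['t'])
                                                                                                                                                                                                                                   ^^^^^^^^^^^^^^^^^^
AttributeError: 'float' object has no attribute 'round'
```

```bash
sed -i "s/o\['opening'\].round(1)/o['opening']/" h.py
python3 - <<'E'
from h import *
to(459.1,205)
E
```

```text
tcp [ 153.4 -527.9  255.6] tooly ang -4.69 zaxis [-0.     0.001 -1.   ] tool delta [755.4 244.8   0.8] F [ 0.2 -0.6  0.4] open 85.43836349708377 t 1.0167
```

>>> {"api": "play_rows", "payload": {"series": [[[0, 0.0378, 0.0122, 0, 0], [0, 0.0378, 0.0122, 0, 0], [0, 0.0378, 0.0122, 0, 0], [0, 0.0378, 0.0122, 0, 0], [0, 0.0378, 0.0122, 0, 0], [0, 0.0378, 0.0122, 0, 0], [0, 0.0378, 0.0122, 0, 0], [0, 0.0378, 0.0122, 0, 0], [0, 0.0378, 0.0122, 0, 0], [0, 0.0378, 0.0122, 0, 0], [0, 0.0378, 0.0122, 0, 0], [0, 0.0378, 0.0122, 0, 0], [0, 0.0378, 0.0122, 0, 0], [0, 0.0378, 0.0122, 0, 0], [0, 0.0378, 0.0122, 0, 0], [0, 0.0378, 0.0122, 0, 0], [0, 0.0378, 0.0122, 0, 0], [0, 0.0378, 0.0122, 0, 0], [0, 0.0378, 0.0122, 0, 0], [0, 0.0378, 0.0122, 0, 0]]]}}

```text
t: 2.68
tool_pos: [459.9, 206.9, 255.9]
ee_rot: [2.315, 2.123, -0.001]
contact_force: [0.9, -1.2, 0.4]
opening: 85.3
```

>>> {"api": "play_rows", "payload": {"series": [[[0, 0, 0, 0, 0], [0, 0, 0, 0, 0]]]}}

```text
t: 2.85
tool_pos: [459.7, 206.3, 254.9]
ee_rot: [-2.311, -2.127, 0.004]
contact_force: [-1.2, -0.5, -0.8]
opening: 85.6
```

```bash
python3 - <<'E'
from h import *
to(459.1,205)
im,d,i=snap('wrist','w1'); print(i)
E
```

```text
tcp [459.7 206.3 254.9] tooly ang -4.74 zaxis [-0.003 -0.001 -1.   ] tool delta [-1.3 -0.5  0. ] F [-1.2 -0.5 -0.8] open 85.59311031232467 t 2.85
{'K': array([[297.31863964,   0.        , 251.12789085],
       [  0.        , 297.31863964, 194.65368963],
       [  0.        ,   0.        ,   1.        ]]), 'eye': array([465.11337285, 286.54102557, 372.85638504]), 'rotation': array([ 2.82578051, -0.11815476, -0.02130879])}
```

View pics/w1.png

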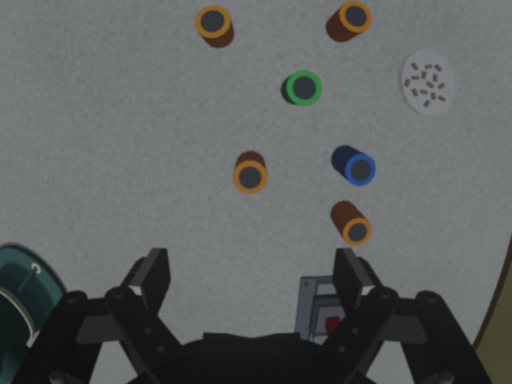

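```bash
cat >> h.py <<'E'
def fcast(fn,u,v,z):
    im,d,K,e,R=load(fn); x=(u-K[0,2])/K[0,0]; y=(v-K[1,2])/K[1,1]; r=np.hypot(x,y); k=np.sin(r)/r if r>1e-9 else 1
    ray=R@np.array([x*k,y*k,np.cos(r)]); return e+ray*(z-e[2])/ray[2]
E
python3 - <<'E'
from h import *
for uv in [(250.3,177),(353.5,231),(360.5,169),(304,88)]: print(uv,fcast('w1',*uv,64).round(1))
E
```

```text
(250.3, 177) [456.9 206.7  64. ]
(353.5, 231) [574.  131.2  64. ]
(360.5, 169) [580.1 206.6  64. ]
(304, 88) [520.  297.1  64. ]
```

>>> {"api": "play_rows", "payload": {"series": [[[0, -0.001, -0.001, 0.03, 0], [0, 0, 0, 0.03, 0], [0, 0, 0, 0.03, 0], [0, 0, 0, 0.03, 0], [0, 0, 0, 0.03, 0], [0, 0, 0, 0.03, 0], [0, 0, 0, 0.014, 0], [0, 0, 0, 0.01, 0], [0, 0, 0, 0, 0], [0.5, 0, 0, 0, 0], [1, 0, 0, 0, 0], [1, 0, 0, 0, 0], [1, 0, 0, 0, 0], [1, 0, 0, 0, 0], [1, 0, 0, 0, 0], [1, 0, 0, 0, 0], [1, 0, 0, 0, 0], [1, 0, 0, 0, 0]]], "grip_force": 30}}

```text
t: 4.4
tool_pos: [459.9, 204.2, 54.0]
ee_rot: [2.311, 2.126, 0.004]
contact_force: [-0.6, -0.3, 6.6]
opening: 37.5
```

```bash
python3 - <<'E'
from h import *
to(459.1,205)
im,d,i=snap('wrist','w2')
E
```

```text
tcp [459.9 204.2  54. ] tooly ang -4.79 zaxis [ 0.003  0.001 -1.   ] tool delta [ 0.7 -0.8 -0. ] F [-0.6 -0.3  6.6] open 37.51344284640349 t 4.4
```

View pics/w2.png

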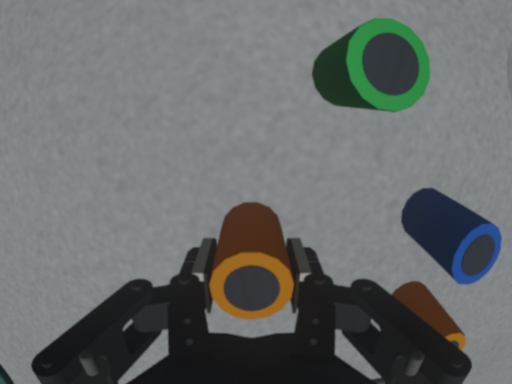

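>>> {"api": "play_rows", "payload": {"series": [[[1, 0, 0, -0.01, 0], [1, 0, 0, -0.02, 0], [1, 0, 0, -0.03, 0], [1, 0, 0, -0.03, 0], [1, 0, 0, -0.03, 0], [1, 0, 0, -0.02, 0], [1, 0, 0, -0.01, 0], [1, 0, 0, 0, 0]]]}}

```text
t: 5.12
tool_pos: [460.0, 204.3, 205.5]
ee_rot: [2.31, 2.125, 0.008]
contact_force: [-0.5, -0.2, -1.0]
opening: 37.2
```

```bash
python3 - <<'E'
from h import *
to(550.2,-118.2)
E
```

```text
tcp [460.  204.3 205.5] tooly ang -4.79 zaxis [ 0.006  0.002 -1.   ] tool delta [-313.9  116.8   -0. ] F [-0.5 -0.2 -1. ] open 37.17279037947755 t 5.1167
```

>>> {"api": "play_rows", "payload": {"series": [[[1, -0.012, 0.0045, 0, 0], [1, -0.024, 0.009, 0, 0], [1, -0.026, 0.0097, 0, 0], [1, -0.026, 0.0097, 0, 0], [1, -0.026, 0.0097, 0, 0], [1, -0.026, 0.0097, 0, 0], [1, -0.026, 0.0097, 0, 0], [1, -0.026, 0.0097, 0, 0], [1, -0.026, 0.0097, 0, 0], [1, -0.026, 0.0097, 0, 0], [1, -0.026, 0.0097, 0, 0], [1, -0.026, 0.0097, 0, 0], [1, -0.012, 0.004, 0, 0], [1, -0.006, 0.002, 0, 0], [1, 0, 0, 0, 0], [1, 0, 0, 0, 0], [1, 0, 0, 0, 0]]]}}

```text
t: 6.53
tool_pos: [548.2, -117.4, 201.9]
ee_rot: [-2.31, -2.127, 0.0]
contact_force: [-0.4, -0.0, 0.0]
opening: 37.7
```

```bash
python3 - <<'E'
from h import *
to(550.2,-118.2)
for n in ['wrist','scene','side']: snap(n,n+'3')
im,P,d=pts('side3')
a=cv2.imread('pics/side3.png')[180:380,180:340]; b=cv2.imread('pics/scene3.png')[150:350,110:290]
cv2.imwrite('pics/c3.png',cv2.resize(np.hstack([a,b]),None,fx=2.3,fy=2.3))
E
```

```text
tcp [ 548.2 -117.4  201.9] tooly ang -4.71 zaxis [-0.001  0.001 -1.   ] tool delta [-0.7  2.  -0. ] F [-0.4 -0.   0. ] open 37.65540847948594 t 6.5333
```

View pics/c3.png

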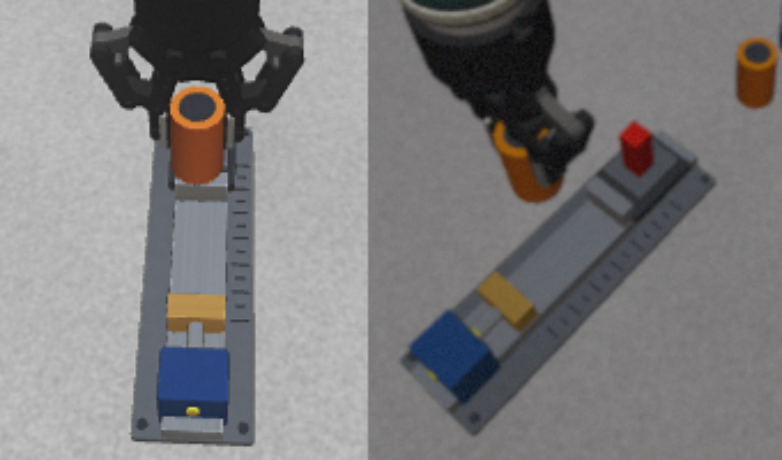

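View pics/wrist3.png

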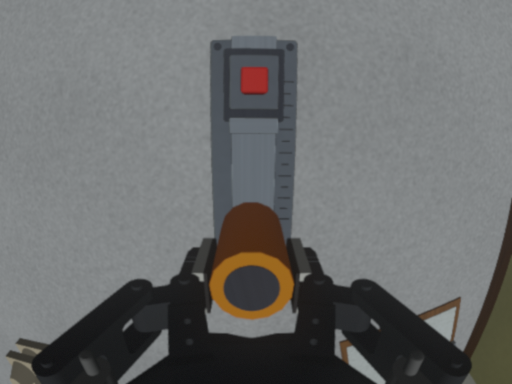

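```bash
python3 - <<'E'
from h import *
for fn in ['side3','scene3']:
    im,P,d=pts(fn); m=(masks(im)['orange']|masks(im)['yellow'])&(d>0)&(P[...,2]>120); q=P[m]
    print(fn,np.percentile(q[:,2],[1,99]).round(1)); 
    w=(q[:,:2]-BED)@N; s=(q[:,:2]-BED)@U
    print('w',np.percentile(w,[1,99]).round(1),'s',np.percentile(s,[1,99]).round(1))
    for a in range(140,220,10):
        k=(q[:,2]>a)&(q[:,2]<a+10)
        if k.sum()>5: print(a,'w mid',(w[k].min()+w[k].max())/2,w[k].max()-w[k].min(), 's',s[k].min().round(1),s[k].max().round(1))
# wrist: post vs TCP
h=cv2.cvtColor(load('wrist3')[0],cv2.COLOR_RGB2HSV)
m=masks(load('wrist3')[0])['red'].astype(np.uint8);n,l,st,ce=cv2.connectedComponentsWithStats(m);i=1+np.argmax(st[1:,4]);print(ce[i],st[i])
p=fcast('wrist3',ce[i][0],ce[i][1],100); print(p, (p[:2]-BED)@N,(p[:2]-BED)@U)
E
```

```text
side3 [150.8 214.4]
w [-20.2  15. ] s [-15.2  19.6]
150 w mid -2.1772531234104235 34.40007800508013 s -15.4 -1.1
160 w mid -2.1411147796720327 33.96381589604088 s -15.3 -1.2
170 w mid -2.1754805385624367 33.68952194986332 s -15.1 -0.9
180 w mid -3.004357965005717 35.06411552322184 s -15.2 -0.9
190 w mid -2.9902266292414357 34.69616452955779 s -15.3 -1.7
200 w mid -2.298042870638323 35.75102391756211 s -15.8 -0.3
210 w mid -2.4147510316194465 35.89219069564786 s -14.8 21.6
scene3 [152.1 242.6]
w [-20.6  26.9] s [-13.3  12.1]
150 w mid 7.152720211866757 23.73737185338178 s -13.2 11.0
160 w mid 5.932893289171975 25.390178551188114 s -13.3 11.0
170 w mid 4.962973500767135 21.303105661936804 s -13.3 -3.8
180 w mid 3.5612676270196815 51.454900030911325 s -13.2 -1.7
190 w mid -3.954728035940767 36.22237274234338 s -13.5 -4.9
200 w mid -3.337687487913116 35.353714702981 s -13.4 -2.6
210 w mid -2.4306098304167953 34.37963252969954 s -13.2 16.9
[253.98179272  79.94817927] [241  67  27  27 714]
[556.79957063 -21.17955552 100.        ] -1.5969994709934865 100.2447645086696
```

>>> {"api": "play_rows", "payload": {"series": [[[1, 0, 0.001, 0.01, 0], [1, 0, 0, 0.02, 0], [1, 0, 0, 0.025, 0], [1, 0, 0, 0.025, 0], [1, 0, 0, 0.02, 0], [1, 0, 0, 0.01, 0], [1, 0, 0, 0.006, 0], [1, 0, 0, 0.002, 0], [1, 0, 0, 0, 0], [1, 0, 0, 0, 0]]]}}

```text
t: 7.52
tool_pos: [550.5, -119.1, 85.8]
ee_rot: [2.311, 2.125, 0.002]
contact_force: [0.0, 0.1, -0.6]
opening: 37.2
```

>>> {"api": "play_rows", "payload": {"series": [[[1, 0, 0, 0.001, 0], [1, 0, 0, 0.001, 0], [1, 0, 0, 0, 0], [1, 0, 0, 0, 0]]]}}

```text
t: 7.85
tool_pos: [549.8, -118.9, 82.7]
ee_rot: [2.312, 2.126, 0.001]
contact_force: [0.1, -0.1, -1.4]
opening: 36.9
```

>>> {"api": "play_rows", "payload": {"series": [[[1, 0, 0, 0.001, 0], [1, 0, 0, 0.001, 0], [1, 0, 0, 0, 0], [1, 0, 0, 0, 0]]]}}

```text
t: 8.18
tool_pos: [549.5, -118.8, 80.2]
ee_rot: [-2.312, -2.126, 0.0]
contact_force: [0.4, 0.1, -0.3]
opening: 37.2
```

```bash
python3 - <<'E'
from h import *
to(550.2,-118.2)
snap('side','side4'); im,P,d=pts('side4')
q=P[(masks(im)['orange'])&(d>0)&(P[...,2]>15)&(abs(P[...,1]+118)<40)&(abs(P[...,0]-550)<50)]; print(np.percentile(q[:,2],[1,50,99]))
a=im[180:340,180:340,::-1]; cv2.imwrite('pics/c4.png',cv2.resize(a,None,fx=3.5,fy=3.5))
E
```

```text
tcp [ 549.5 -118.8   80.2] tooly ang -4.8 zaxis [-0.  0. -1.] tool delta [ 0.7  0.6 -0. ] F [ 0.4  0.1 -0.3] open 37.22321337133231 t 8.1833
[29.78073531 72.75549728 92.82297696]
```

View pics/c4.png

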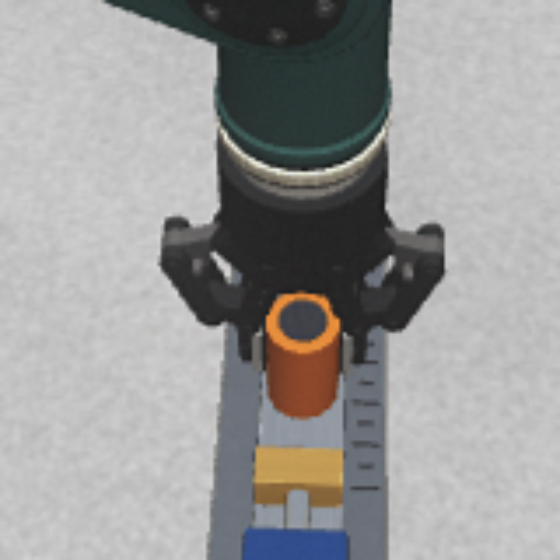

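>>> {"api": "play_rows", "payload": {"series": [[[1, 0, 0, 0.0007, 0], [1, 0, 0, 0, 0], [1, 0, 0, 0, 0]]]}}

```text
t: 8.48
tool_pos: [549.6, -118.9, 80.1]
ee_rot: [2.312, 2.126, -0.0]
contact_force: [-1.3, 0.5, 2.8]
opening: 37.3
```

>>> {"api": "play_rows", "payload": {"series": [[[1, 0, 0, 0.0007, 0], [1, 0, 0, 0, 0], [1, 0, 0, 0, 0]]]}}

```text
t: 8.73
tool_pos: [549.6, -118.9, 80.1]
ee_rot: [2.312, 2.126, 0.0]
contact_force: [-3.6, 0.1, 5.9]
opening: 37.3
```

Contact made on the bed (z stopped, 6 N). Release slowly, while still low.

>>> {"api": "play_rows", "payload": {"series": [[[0.4, 0, 0, 0, 0], [0.2, 0, 0, 0, 0], [0, 0, 0, 0, 0], [0, 0, 0, 0, 0], [0, 0, 0, 0, 0], [0, 0, 0, 0, 0], [0, 0, 0, -0.01, 0], [0, 0, 0, -0.03, 0], [0, 0, 0, -0.04, 0], [0, 0, 0, -0.03, 0], [0, 0, 0, -0.01, 0], [0, 0, 0, 0, 0]]]}}

```text
t: 9.73
tool_pos: [551.6, -119.5, 204.2]
ee_rot: [2.306, 2.121, 0.007]
contact_force: [0.2, -0.1, -0.2]
opening: 85.5
```

```bash
python3 - <<'E'
from h import *
snap('side','side5'); snap('scene','scene5'); snap('wrist','wrist5')
to(*(BED+140*U))
for fn in ['side5','scene5']:
    im,P,d=pts(fn); M=masks(im)
    q=P[(M['orange']|M['yellow'])&(d>0)&(P[...,2]>82)&(abs(P[...,1]+118)<40)&(abs(P[...,0]-550)<50)]
    w=(q[:,:2]-BED)@N; s=(q[:,:2]-BED)@U; print(fn,'z',np.percentile(q[:,2],[5,95]),'w',w.min(),w.max(),'s',s.min(),s.max())
a=cv2.imread('pics/side5.png')[180:380,180:340]; b=cv2.imread('pics/scene5.png')[150:350,110:290]
cv2.imwrite('pics/c5.png',cv2.resize(np.hstack([a,b]),None,fx=2.3,fy=2.3))
E
```

```text
tcp [ 548.7 -118.6  197. ] tooly ang -4.8 zaxis [-0.003  0.001 -1.   ] tool delta [1.375e+02 1.600e+00 1.000e-01] F [ 0.1 -0.8 -0.1] open 85.19770998414448 t 9.8833
side5 z [84.11687519 92.14265202] w -19.340434336554484 16.15786541491877 s -16.09254048660375 21.41583920047812
scene5 z [84.27261783 92.51549768] w -16.11313429152582 20.330467975041373 s -14.583575187257793 22.144678554053876
```

View pics/c5.png

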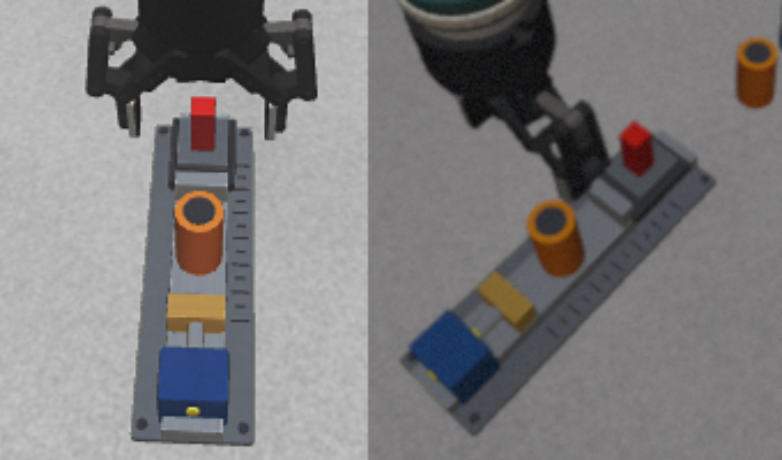

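View pics/wrist5.png

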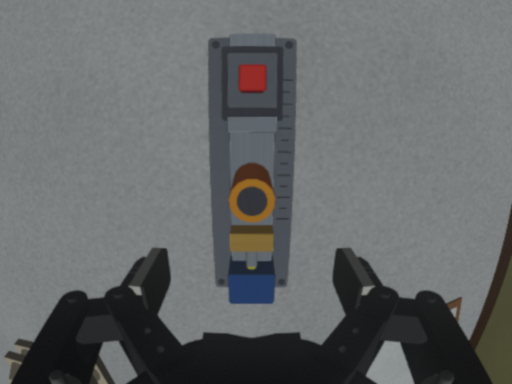

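>>> {"api": "play_rows", "payload": {"series": [[[1, 0.01, 0.001, 0, 0], [1, 0.025, 0, 0, 0], [1, 0.03, 0, 0, 0], [1, 0.03, 0, 0, 0], [1, 0.025, 0, 0, 0], [1, 0.015, 0, 0, 0], [1, 0.003, 0, 0, 0], [1, 0, 0, 0, 0], [1, 0, 0, 0, 0], [1, 0, 0, 0.02, 0], [1, 0, 0, 0.03, 0], [1, 0, 0, 0.03, 0], [1, 0, 0, 0.02, 0], [1, 0, 0, 0.007, 0], [1, 0, 0, 0, 0], [1, 0, 0, 0, 0]]]}}

```text
t: 11.22
tool_pos: [562.5, 17.7, 92.4]
ee_rot: [2.313, 2.125, 0.0]
contact_force: [0.2, -0.4, 0.0]
opening: 0.1
```

```bash
python3 - <<'E'
from h import *
to(*(BED+52*U),90)
snap('side','side6'); snap('scene','scene6'); snap('wrist','wrist6')
a=cv2.imread('pics/side6.png')[130:330,180:340]; b=cv2.imread('pics/scene6.png')[130:330,110:290]
cv2.imwrite('pics/c6.png',cv2.resize(np.hstack([a,b]),None,fx=2.3,fy=2.3))
E
```

```text
tcp [562.5  17.7  92.4] tooly ang -4.87 zaxis [ 0.001 -0.    -1.   ] tool delta [-87.5  -0.8   2.5] F [ 0.2 -0.4  0. ] open 0.1397828816359358 t 11.2167
```

View pics/c6.png

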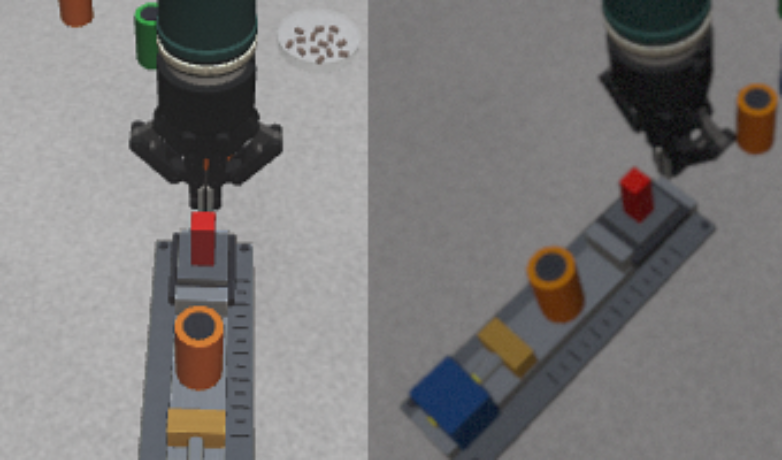

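>>> {"api": "play_rows", "payload": {"series": [[[1, -0.003, -0.001, 0, 0], [1, -0.003, 0, 0, 0], [1, -0.003, 0, 0, 0], [1, -0.003, 0, 0, 0], [1, -0.003, 0, 0, 0], [1, -0.003, 0, 0, 0], [1, -0.003, 0, 0, 0], [1, -0.003, 0, 0, 0], [1, -0.003, 0, 0, 0], [1, -0.003, 0, 0, 0]]]}}

```text
t: 12.2
tool_pos: [558.8, -8.6, 92.0]
ee_rot: [-2.309, -2.125, -0.007]
contact_force: [1.3, 8.1, 0.7]
opening: -0.2
```

```bash
cat >> h.py <<'E'
def look(k):
    to(*(BED+52*U)); snap('side','side%d'%k); im,P,d=pts('side%d'%k); M=masks(im)
    q=P[M['red']&(d>0)&(P[...,2]>97)&(P[...,2]<106)&(P[...,0]>500)&(P[...,0]<620)]; s=(q[:,:2]-BED)@U; print('post s',np.percentile(s,[2,98]),'mid',np.percentile(s,[2,98]).mean())
    q=P[(M['yellow'])&(d>0)&(P[...,2]>49)&(P[...,2]<57)&(P[...,1]<-130)]; s=(q[:,:2]-BED)@U; print('anvil s',np.percentile(s,[2,98]))
    q=P[(M['orange']|M['yellow'])&(d>0)&(P[...,2]>82)&(P[...,2]<97)&(P[...,1]<-60)&(P[...,1]>-200)&(P[...,0]>500)&(P[...,0]<600)]; s=(q[:,:2]-BED)@U; w=(q[:,:2]-BED)@N; print('plug s',s.min(),s.max(),'w',w.min(),w.max(),'z',q[:,2].max())
    a=im[130:380,180:340,::-1]; cv2.imwrite('pics/c%d.png'%k,cv2.resize(a,None,fx=2.4,fy=2.4))
E
python3 -c "
from h import *
look(7)"
```

```text
tcp [558.8  -8.6  92. ] tooly ang -4.75 zaxis [ 0.001  0.006 -1.   ] tool delta [-60.9   0.6  -0.4] F [1.3 8.1 0.7] open -0.17385768933214063 t 12.2
post s [ 81.37252862 100.23879235] mid 90.80566048827276
anvil s [-65.42893827 -47.02376573]
plug s -16.707154811050607 20.831525726525122 w -19.392792115859194 16.198670180713048 z 93.6932529805614
```

>>> {"api": "play_rows", "payload": {"series": [[[1, -0.002, 0, 0, 0], [1, -0.002, 0, 0, 0], [1, -0.002, 0, 0, 0], [1, -0.002, 0, 0, 0], [1, -0.002, 0, 0, 0], [1, -0.002, 0, 0, 0], [1, -0.002, 0, 0, 0], [1, -0.002, 0, 0, 0], [1, -0.002, 0, 0, 0], [1, -0.002, 0, 0, 0], [1, -0.002, 0, 0, 0], [1, -0.002, 0, 0, 0], [1, -0.0015, 0, 0, 0], [1, -0.0015, 0, 0, 0], [1, -0.0015, 0, 0, 0], [1, -0.002, 0, 0, 0], [1, -0.002, 0, 0, 0], [1, -0.002, 0, 0, 0], [1, -0.002, 0, 0, 0], [1, -0.002, 0, 0, 0]]]}}

```text
t: 13.92
tool_pos: [555.4, -46.7, 91.9]
ee_rot: [-2.308, -2.125, -0.007]
contact_force: [-0.6, 7.6, 1.8]
opening: 0.1
```

```bash
python3 -c "
from h import *
look(8)"
```

```text
tcp [555.4 -46.7  91.9] tooly ang -4.74 zaxis [ 0.     0.006 -1.   ] tool delta [-22.7   0.8  -0.1] F [-0.6  7.6  1.8] open 0.056522393152081865 t 13.9167
post s [43.56370326 62.51649036] mid 53.04009681019359
anvil s [-65.33784941 -46.85830223]
plug s -29.512428500551053 9.182966531766374 w -18.75048991254159 16.445200999954267 z 93.40058622199444
```

View pics/c8.png

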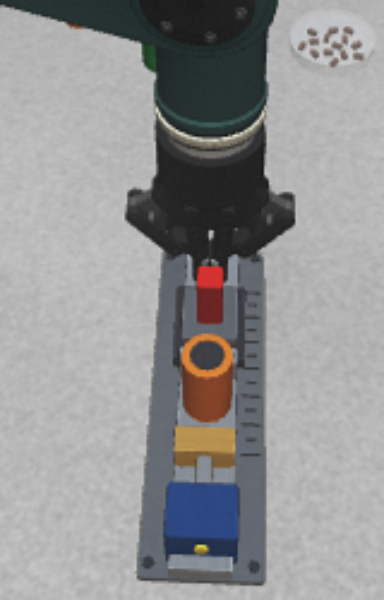

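>>> {"api": "play_rows", "payload": {"series": [[[1, -0.0015, 0, 0, 0], [1, -0.0015, 0, 0, 0], [1, -0.0015, 0, 0, 0], [1, -0.0015, 0, 0, 0], [1, -0.0015, 0, 0, 0], [1, -0.0015, 0, 0, 0], [1, -0.0015, 0, 0, 0], [1, -0.0015, 0, 0, 0], [1, -0.0015, 0, 0, 0], [1, -0.0015, 0, 0, 0], [1, -0.0015, 0, 0, 0], [1, -0.001, 0, 0, 0], [1, -0.001, 0, 0, 0], [1, 0, 0, 0, 0], [1, 0, 0, 0, 0]]]}}

```text
t: 15.22
tool_pos: [553.9, -64.8, 92.0]
ee_rot: [-2.308, -2.124, -0.007]
contact_force: [-0.2, 8.9, 1.4]
opening: -0.5
```

```bash
python3 -c "
from h import *
look(9)"
```

```text
tcp [553.9 -64.8  92. ] tooly ang -4.74 zaxis [-0.     0.007 -1.   ] tool delta [-4.6  0.8 -0. ] F [-0.2  8.9  1.4] open -0.45355425392368304 t 15.2167
post s [25.73377752 44.31145843] mid 35.02261797737849
anvil s [-67.41417598 -48.24919217]
plug s -48.19623964902081 -9.952334033053766 w -19.493207865688145 16.651908628629915 z 93.80073197345939
```

View pics/c9.png

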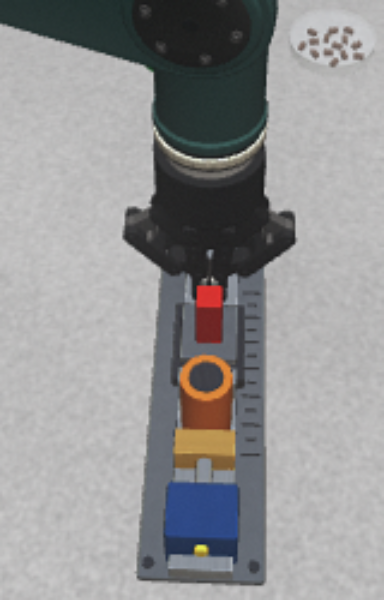

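>>> {"api": "play_rows", "payload": {"series": [[[1, -0.001, 0, 0, 0], [1, -0.001, 0, 0, 0], [1, -0.001, 0, 0, 0], [1, -0.001, 0, 0, 0], [1, -0.0005, 0, 0, 0], [1, 0, 0, 0, 0], [1, 0, 0, 0, 0], [1, 0, 0, 0, 0]]]}}

```text
t: 15.93
tool_pos: [553.5, -68.7, 92.0]
ee_rot: [-2.307, -2.124, -0.008]
contact_force: [1.1, 10.4, 1.6]
opening: 0.2
```

```bash
python3 -c "
from h import *
look(10)"
```

```text
tcp [553.5 -68.7  92. ] tooly ang -4.72 zaxis [ 0.     0.008 -1.   ] tool delta [-0.7  0.8 -0. ] F [ 1.1 10.4  1.6] open 0.21193691155108152 t 15.9333
post s [21.71501607 39.41228405] mid 30.563650060681383
anvil s [-71.13369279 -52.18287983]
plug s -51.63986616733936 -14.134615882596524 w -19.39385153968808 16.73400478151195 z 93.22261157744231
```

>>> {"api": "play_rows", "payload": {"series": [[[1, -0.0007, 0, 0, 0], [1, 0, 0, 0, 0], [1, 0, 0, 0, 0], [1, 0.003, 0, 0, 0], [1, 0.01, 0, 0, 0], [1, 0.02, 0, 0, 0], [1, 0.02, 0, 0, 0], [1, 0.01, 0, 0, 0], [1, 0, 0, -0.02, 0], [1, 0, 0, -0.04, 0], [1, 0, 0, -0.04, 0], [1, 0, 0, -0.02, 0], [1, 0.02, 0, 0, 0], [1, 0.03, 0, 0, 0], [1, 0.02, 0, 0, 0], [1, 0, 0, 0, 0], [1, 0, 0, 0, 0]]]}}

```text
t: 17.4
tool_pos: [564.5, 59.8, 211.8]
ee_rot: [2.31, 2.128, -0.001]
contact_force: [-0.7, 0.6, -0.6]
opening: 0.2
```

```bash
python3 -c "
from h import *
look(11); snap('scene','scene11')
b=cv2.imread('pics/scene11.png')[150:350,110:290]
cv2.imwrite('pics/c11b.png',cv2.resize(b,None,fx=3,fy=3))
im,P,d=pts('scene11');M=masks(im)
q=P[(M['yellow'])&(d>0)&(P[...,2]>49)&(P[...,2]<57)&(P[...,1]<-130)]; s=(q[:,:2]-BED)@U; print('scene anvil',np.percentile(s,[2,98]))
im,P,d=pts('scene0');M=masks(im)
q=P[(M['yellow'])&(d>0)&(P[...,2]>49)&(P[...,2]<57)&(P[...,1]<-130)&(P[...,1]>-220)]; s=(q[:,:2]-BED)@U; print('scene anvil0',np.percentile(s,[2,98]))
"
```

```text
tcp [564.5  59.8 211.8] tooly ang -4.69 zaxis [-0.    -0.001 -1.   ] tool delta [-129.6    0.4    0.2] F [-0.7  0.6 -0.6] open 0.1733379230203676 t 17.4
post s [21.37775997 40.05213328] mid 30.71494662541275
anvil s [-71.93733154 -52.39483476]
plug s -51.98749309942405 -13.560692969118367 w -19.250837075778477 16.71410448138797 z 92.83858604847205
scene anvil [-69.73319692 -50.87974504]
scene anvil0 [-63.53669916 -46.30774812]
```

View pics/side11.png

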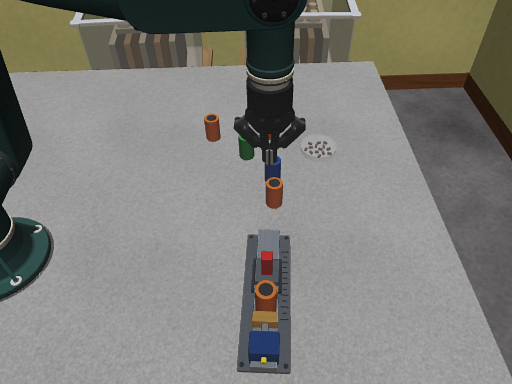

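View pics/c11b.png

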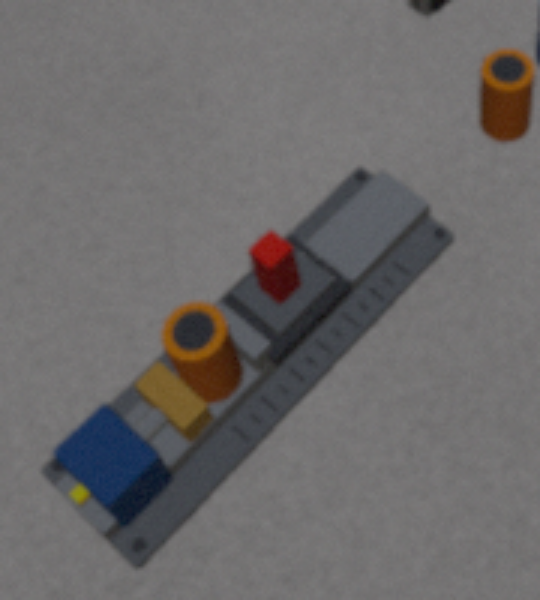

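```bash
python3 -c "
from h import *
robot.sign_off(); print(robot.get_obs()['t'])"
```

```text
the job is handed in; nothing more can be done
the job is handed in; nothing more can be done
```

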